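# Mix the carving oil and hold the sprung applicator lid at its clip

## Robot

A 6-joint arm with a two-finger parallel gripper is mounted at the origin on the work surface. World frame = base frame: x ahead of the robot, y to its left, z up, the work surface at z = 0. Lengths are in mm, angles in rad, forces in N, time in s.
With the tool pointing down it reaches from about 300 to 775 mm from the base axis. Payload 14.6 kg.
Tool frame: the origin (TCP) lies on the centre line of the jaws, within the pads' length; the fingertips stand 8 mm ahead of it and the grasp point (between the pads) lies 11 mm behind it; z points along the fingers, y is the line along which they close (so a half turn about z gives the same grasp; the last joint's range is limited). The gripper opens to 94 mm and grips with 3 to 60 N. Pads are 16 mm wide; open, the fingers measure 119 mm over their backs; the gripper's body (75 mm by 177 mm) begins 78 mm behind the grasp point.
Start: joints at [-1.325, 0.3, 1.521, -0, 1.321, -0.067], TCP at [169.241, -523.304, 213.446] pointing down, gripper open.
Joint ranges: [-3.03, 3.03], [-0.79, 2.21], [0.23, 2.52], [-1.04, 4.18], [0, 3.07], [-2.55, 2.55]. Speed limits (rad/s): [2.22, 2.22, 2.57, 3.14, 3.14, 3.14].

## Interface

Orientations are given as [roll, pitch, yaw] about the fixed x, y, z axes, in that order (R = Rz(yaw) Ry(pitch) Rx(roll)).
In Python, from cell import manip gives the robot as it stands.
- The arm moves only by the tool jog_arm, never from a script. Its argument "rows" is one flat list of numbers, 7 for each row, row after row: the shift along the world's x, y, z in cm, then the turn, a rotation vector about the world's x, y, z in rad, then the closure, from 0 (fully open) to 1 (shut). In form: [dx, dy, dz, rx, ry, rz, fingers, dx, dy, dz, rx, ry, rz, fingers, ...]. A call has 1 to 20 rows; each row shifts and turns the commanded pose from where the row before left it; what a row does not reach is not made up. A row lasts 1/12 s, in which the tool goes at most 41.7 mm and 7.16 degrees, less where a joint would pass 70% of its speed; a pose out of reach is approached as far as the arm can. A call with a gripper value outside its range is refused whole. The fingers move at their own pace and stop on an object; "newtons" is the grip in N (left out, the last holds). Time passes only in rows, so rows that do not move let the fingers close. It gives the time, the measured TCP pose, the force, the opening and the grip force at its end, in the units of the state.
- manip.read_state(): the state, without advancing time (a new reading comes with each control period).
- manip.camera(name): name is "side" or "top"; returns (picture, depth): 400x640x3 uint8, blue, green, red; 400x640 float32, mm along the optical axis (not along the pixel's ray), 0 where there is no reading.
- manip.camera_model(name): a dict with "K" (3x3 intrinsics, pixels), "R" (3x3) and "t" (3): a world point X has camera coordinates R X + t. Camera axes: x right, y down, z forward; pixel columns grow to the right and rows downward; lengths in mm; the calibration is good to about 2 mm. A picture is of the moment at which its call begins. camera_model takes no time and is no camera call.
- manip.sign_off(): hands the job in; it is judged then, once.
The state is a dict: "clock": time; "joints": joint angles; "qd": joint speeds; "effort": joint torques, N m; "eef_pos": TCP position; "eef_rot": TCP orientation; "wrist_force": force on the tool from outside, world axes, zero at the start; "moment": the same for the moment, N m; "finger_gap": finger opening in mm; "finger_force": force on a finger pad.
Only numpy, scipy, OpenCV 4.12 (cv2) and the standard library are available. Lean on these libraries where they do the work, as an engineer would, in place of code of your own. Each camera call takes 0.05 s, during which the arm holds its last target. There are 200 camera calls.

## Task

Get the finishing oil ready for the carver: turn the closed amber bottle upside down once, cap pointing steeply downwards, to mix the settled oil, then set it back upright and let go of it, standing wholly on its blue coaster. Then take the steel bar handle of the applicator box, lift the sprung lid until its orange pointer stands level with the orange clip on the steel arc, and finish while still holding it there in the fingers: the lid springs shut if let go and nothing may prop it. Do not drop the bottle, shift the clip or disturb the other things on the bench.

Things in the scene. Friction and masses are not known exactly. Their poses are not given: they have to be found in the camera images.
- bottle: closed amber bottle, paper label low down, black cap, 0.16 to 0.33 kg, 130 mm high: body 52 mm in diameter up to 95 mm, shoulder to 108 mm, cap 32 mm in diameter above; origin at the centre of its underside, z towards the cap; starts upright on the coaster. A hand tilted 45 degrees from vertical can grip the body 85 mm up, a finger on either side.
- coaster: round blue coaster fixed to the bench, 104 mm in diameter, 5 mm thick; origin at the centre of its underside on the bench
- box: wooden applicator box fixed to the bench, 200 mm (x) by 190 mm (y), 85 mm high, with a 10 mm dark wooden lid on it (top at 95 mm); origin at the centre of its underside; its -x side (handle side) faces the robot, turned by up to 0.25 rad. A steel arc rod with a post stands 119 mm to its +y side, about 245 mm high
- lid (a joint): opening angle of the lid, 0 closed to 1.2 fully open; hinge along the box's y axis at its far (+x) top edge, so the handle side rises and swings away from the robot. Gravity and a spring pull it shut: about 3.5 N at the handle when just opening, about 6 N at 0.8 rad (across the lid)
- handle (a point): middle of the lid's handle: a round steel bar 10 mm in diameter, 110 mm long, parallel to the hinge, on two end arms, its centre 42 mm out from the box front, 242 mm from the hinge line, 90 mm above the bench when closed. It can be pinched from above, one finger on each long side, and turns in the fingers as the lid rises
- hinge (a point): middle of the lid's hinge line, 100 mm to the +x side of the box's centre, 90 mm above the bench; the handle circles about it with radius 242 mm
- clip (a joint): angle at which the orange clip sits on the arc, measured as the lid's angle: the lid joint must come to this value (between 0.45 and 0.85 rad). The clip is stiff and is not to be moved
- mark (a point): target point: the middle of the orange clip (28 mm tall along the arc, 14 mm wide) on the steel arc beside the box's +y side, 170 mm from the hinge axis, 114 mm to the +y side of the hinge middle
- pointer (a point): tip of the small orange pointer on the lid's +y edge, 170 mm from the hinge axis; it coincides with mark when the lid is at the clip's angle
- gouge_wide: wide carving gouge lying down (bystander), wooden handle, 240 mm long; leave alone. Origin at its underside
- gouge_narrow: narrow carving gouge lying down (bystander), 240 mm long; leave alone. Origin at its underside
- mallet: square-headed wooden mallet lying down (bystander), head 75 x 130 x 65 mm; leave alone. Origin at its underside
- wax_tin: low green wax tin (bystander), 80 mm across, 45 mm high; leave alone. Origin at its underside
- stone: grey sharpening stone on a dark wooden base (bystander), 70 x 190 x 40 mm; leave alone. Origin at its underside
- brush_cup: white ceramic cup (bystander), 76 mm across, 95 mm high; leave alone. Origin at its underside

How it is judged (in metres and radians):
On the way, in this order (a step that is already met when the one before it is completed fails the run):
1. the bottle is held in the fingers upside down, cap at least 30 degrees below level, the lid still shut (angle between bottle's own z axis and vertical above 2.1 rad and contact force between bottle and the fingers above 1 N and value of joint lid below 0.1 rad), for 0.2 s.
2. the bottle stands upright on its coaster, let go, the lid still shut (angle between bottle's own z axis and vertical below 0.1 rad and horizontal distance between bottle and coaster below 0.026 m and z of bottle in the frame of coaster between 0.002 and 0.009 m and linear speed of bottle below 0.03 m/s and contact force between bottle and the arm below 0.1 N and contact force between bottle and the fingers below 0.1 N and value of joint lid below 0.1 rad), for 0.2 s.
3. the lid is held by the fingers with its pointer level with the clip (distance between pointer and mark below 0.014 m and contact force between lid and the fingers above 1.5 N and contact force between lid and bottle below 0.2 N), for 0.3 s.
At the end, for the whole second after the job is handed in: The lid is held in the fingers (over 1.5 N) with its pointer within 14 mm of the clip's middle (half the clip's height, about 4.7 degrees), not propped by the bottle; the bottle stands upright (within 0.1 rad), untouched and at rest on its coaster, its centre within 26 mm of the coaster's (all of step 3 and angle between bottle's own z axis and vertical below 0.1 rad and horizontal distance between bottle and coaster below 0.026 m and z of bottle in the frame of coaster between 0.002 and 0.009 m and linear speed of bottle below 0.03 m/s and contact force between bottle and the arm below 0.1 N and contact force between bottle and the fingers below 0.1 N); the arm keeps its last pose, push and grip.
It fails at once if the bottle is dropped or knocked (moves freely faster than 0.45 m/s) (linear speed of bottle above 0.45 m/s and contact force between bottle and the fingers below 0.05 N).
It fails at once if the clip is shifted by more than 8 mm (distance of mark from where it was at the start of the episode above 0.008 m).
It fails at once if something else on the bench is moved by more than 30 mm (distance of any of gouge_wide, gouge_narrow, mallet, wax_tin, stone, brush_cup from where it was at the start of the episode above 0.03 m).
It also fails if it takes over 72 s, if anything falls off the work surface, if the arm or the gripper's body presses on something with over 40 N, if the wrist force passes 120 N, or if a joint passes its speed limit or range.

## Working session

There is one attempt and no reset: what is moved stays moved. The work goes in short steps, Python scripts to look and compute and a tool call to move; the robot and the scene stay as the last step left them, time stands still between calls to the robot, and variables do not carry over. Pictures are saved under pics/ and viewed, at most 10 in all, crops included, and the job is handed in when it is done.

Besides the shell and the picture viewer there is one more tool, called after ">>>" by a JSON object that holds its "op" and its "data". jog_arm: Moves the arm, as the interface text tells. Its arguments: {"type":"object","properties":{"rows":{"type":"array"},"newtons":{"type":"number"}},"required":["rows"]}

```bash
ls; mkdir -p pics
python3 - <<'E'
from cell import manip
import cv2,numpy as np
for n in("side","top"):
    im,d=manip.camera(n); cv2.imwrite(f"pics/{n}0.png",im); np.savez(f"pics/{n}0.npz",im=im,d=d)
    m=manip.camera_model(n); print(n,m)
print(manip.read_state())
E
```

```text
pics
side {'K': array([[401.12879488,   0.        , 320.90433169],
       [  0.        , 401.12879488, 208.29880184],
       [  0.        ,   0.        ,   1.        ]]), 'R': array([[-0.98726013, -0.15836007,  0.01547636],
       [-0.13186989,  0.75990718, -0.63651505],
       [ 0.08903797, -0.6304468 , -0.77110899]]), 't': array([ 544.47857072,  116.81600705, 1323.72261258])}
top {'K': array([[404.98573843,   0.        , 312.2515106 ],
       [  0.        , 404.98573843, 197.55208885],
       [  0.        ,   0.        ,   1.        ]]), 'R': array([[-0.0227285 , -0.99965864,  0.01288506],
       [-0.99551924,  0.02144733, -0.09209478],
       [ 0.09178699, -0.0149205 , -0.99566688]]), 't': array([  10.65527537,  576.23269446, 1327.81960254])}
{'clock': 0.1, 'joints': array([-1.32461121e+00,  3.00407951e-01,  1.52149943e+00, -7.86623274e-06,
        1.32069756e+00, -6.66021419e-02]), 'qd': array([ 0.00016019, -0.00331732, -0.0020542 ,  0.00187389, -0.00022635,
        0.00074924]), 'effort': array([ 4.39699750e-05, -5.32644546e+01, -3.53284585e+01,  7.09307310e-02,
        2.34470156e-02, -5.96425139e-05]), 'eef_pos': array([ 169.18215682, -523.10259445,  212.95550619]), 'eef_rot': array([-3.14058211e+00, -5.97678281e-05,  3.12789180e-01]), 'wrist_force': array([-0.98314741, -0.19425566,  1.15486937]), 'moment': array([-0.03913249,  0.02261943,  0.0073445 ]), 'finger_force': 0.0, 'finger_gap': 93.98948685109269}
```

View pics/side0.png

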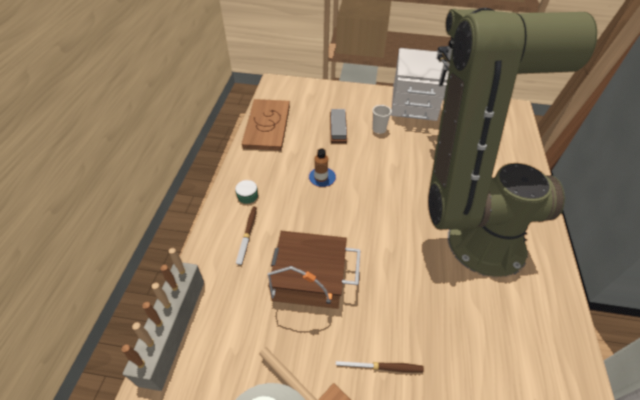

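View pics/top0.png

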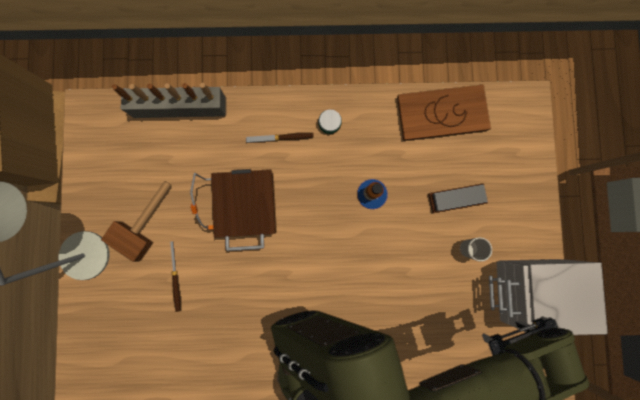

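The side view shows the bottle at about (321,168), the box at (310,265), the clip at (309,277) and the pointer at about (329,296). The top view shows the coaster at (372,194), the lid at (243,204), the handle at (244,243) and the clip at (194,209). Next I'll measure these.

```bash
cat > h.py <<'E'
import numpy as np,cv2
from cell import manip
M={n:manip.camera_model(n) for n in("side","top")}
def ray(n,uv):
    m=M[n]; d=m["R"].T@np.linalg.solve(m["K"],[uv[0],uv[1],1.]); return -m["R"].T@m["t"],d
def onz(n,uv,z):
    o,d=ray(n,uv); return o+d*(z-o[2])/d[2]
def proj(n,X):
    m=M[n]; c=m["R"]@np.asarray(X,float)+m["t"]; p=m["K"]@c; return p[:2]/p[2]
def tri(a,b):
    o1,d1=ray("side",a);o2,d2=ray("top",b)
    s=np.linalg.lstsq(np.c_[d1,-d2],o2-o1,rcond=None)[0]
    p,q=o1+d1*s[0],o2+d2*s[1]; return (p+q)/2,np.linalg.norm(p-q)
def blobs(im,lo,hi,amin=4):
    k=cv2.inRange(cv2.cvtColor(im,cv2.COLOR_BGR2HSV),lo,hi)
    n,l,s,c=cv2.connectedComponentsWithStats(k)
    return [(c[i].round(1),s[i].tolist()) for i in range(1,n) if s[i][4]>=amin],k
E
python3 - <<'E'
from h import *
ims={n:np.load(f"pics/{n}0.npz")["im"] for n in M}
for n in M:
    im=ims[n]
    for nm,lo,hi in(("blue",(105,150,50),(125,255,255)),("orange",(3,190,130),(14,255,255))):
        b,k=blobs(im,lo,hi); print(n,nm,b)
        if nm=="blue":
            p=cv2.findNonZero(k); e=cv2.fitEllipse(cv2.convexHull(p)); print(e,onz(n,e[0],5))
im=ims["top"]
g=cv2.cvtColor(im,cv2.COLOR_BGR2GRAY)
k=(g[160:245,200:285]<75).astype(np.uint8)
k=cv2.morphologyEx(k,cv2.MORPH_OPEN,np.ones((9,9)))
r=cv2.minAreaRect(cv2.findNonZero(k)); print("lid",r); 
for c in cv2.boxPoints(r): print(onz("top",c+[200,160],95))
c=np.array(r[0])+[200,160]; print("c",onz("top",c,95))
big=np.hstack([cv2.resize(ims["top"][150:260,170:280],(400,400),interpolation=2),cv2.resize(ims["side"][220:320,260:360],(400,400),interpolation=2)])
cv2.imwrite("pics/z.png",big)
E
```

```text
side blue []Traceback (most recent call last):
  File "<stdin>", line 8, in <module>
cv2.error: OpenCV(4.12.0) /io/opencv/modules/imgproc/src/shapedescr.cpp:361: error: (-201:Incorrect size of input array) There should be at least 5 points to fit the ellipse in function 'fitEllipseNoDirect'
```

Run:
```python
from h import *
ims={n:np.load(f"pics/{n}0.npz")["im"] for n in M}
print(cv2.cvtColor(ims["side"],cv2.COLOR_BGR2HSV)[178,310:336:3].tolist(),cv2.cvtColor(ims["top"],cv2.COLOR_BGR2HSV)[194,358:390:3].tolist())
for n in M:
    im=ims[n]
    for nm,lo,hi in(("blue",(95,120,40),(130,255,255)),("orange",(3,170,120),(14,255,255))):
        b,k=blobs(im,lo,hi); print(n,nm,b)
        if nm=="blue" and b:
            p=cv2.findNonZero(k); e=cv2.fitEllipse(cv2.convexHull(p)); print(e,onz(n,e[0],5))
im=ims["top"]
g=cv2.cvtColor(im,cv2.COLOR_BGR2GRAY)
k=(g[160:245,200:285]<75).astype(np.uint8)
k=cv2.morphologyEx(k,cv2.MORPH_OPEN,np.ones((9,9)))
r=cv2.minAreaRect(cv2.findNonZero(k)); print("lid",r); 
for c in cv2.boxPoints(r): print(onz("top",c+[200,160],95))
c=np.array(r[0])+[200,160]; print("c",onz("top",c,95))
big=np.hstack([cv2.resize(ims["top"][150:260,170:280],(400,400),interpolation=2),cv2.resize(ims["side"][220:320,260:360],(400,400),interpolation=2)])
cv2.imwrite("pics/z.png",big)
```

```text
[[108, 132, 151], [108, 140, 146], [16, 40, 109], [22, 29, 130], [20, 29, 132], [17, 44, 109], [109, 133, 117], [107, 148, 150], [108, 128, 147]] [[110, 128, 48], [109, 173, 50], [13, 36, 50], [14, 152, 47], [14, 215, 70], [12, 196, 73], [12, 188, 61], [13, 190, 82], [119, 81, 82], [107, 175, 111], [13, 116, 147]]
side blue [(array([323.6, 179. ]), [310, 170, 25, 16, 147])]
((322.0395812988281, 176.72723388671875), (16.889324188232422, 24.32705307006836), 91.09564971923828) [ 580.04780195 -204.26966331    5.        ]
side orange [(array([308.3, 278.2]), [304, 276, 9, 5, 26])]
top blue [(array([370.5, 196.7]), [358, 180, 29, 28, 320])]
((371.7955322265625, 193.84632873535156), (27.802486419677734, 28.266544342041016), 129.58731079101562) [ 586.61753258 -205.54481633    5.        ]
top orange [(array([185.,  85.]), [184, 84, 3, 3, 5]), (array([468.4,  89.8]), [450, 85, 34, 10, 99]), (array([409.9,  96.5]), [400, 94, 29, 6, 78]), (array([442.9, 121.5]), [402, 101, 88, 37, 1501]), (array([447.2, 114.3]), [436, 104, 27, 21, 271]), (array([430.6, 114. ]), [427, 106, 10, 16, 79]), (array([458.5, 111.2]), [456, 110, 6, 3, 15]), (array([193.6, 209. ]), [191, 205, 7, 9, 47]), (array([120. , 226.8]), [118, 225, 5, 4, 5]), (array([210. , 226.8]), [208, 225, 5, 5, 21]), (array([132.9, 239.6]), [126, 235, 16, 11, 30])]
lid ((42.71571350097656, 43.314208984375), (67.41577911376953, 62.8215217590332), 87.1375961303711)
[661.21130621 323.51391309  95.        ]
[667.20030365 123.941414    95.        ]
[452.99661372 116.30116635  95.        ]
[447.67368703 312.88436997  95.        ]
c [556.45304653 219.25975541  95.        ]
```

View pics/z.png

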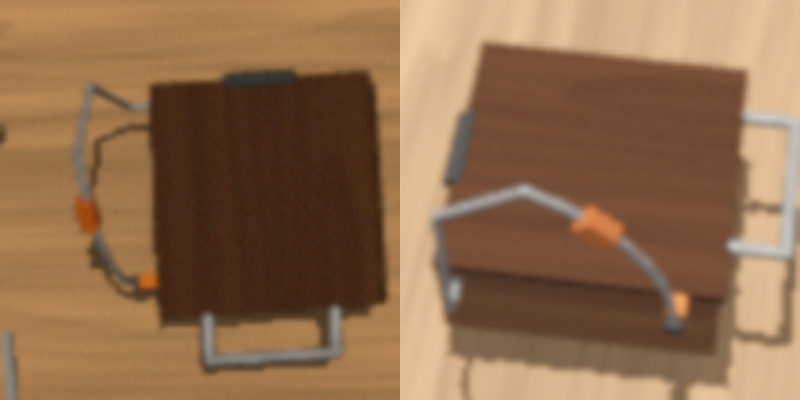

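The zoom (0.275 px per px) shows the handle bar from (228,250) to (263,247) in the top picture and the clip at (194,209). The pointer is at the lid's left front corner. I'll refine these using depth.

```bash
cat >> h.py <<'E'
def cloud(n,d):
    m=M[n]; v,u=np.mgrid[:400,:640]; c=np.stack([(u-m["K"][0,2])*d/m["K"][0,0],(v-m["K"][1,2])*d/m["K"][1,1],d],-1)
    return (c-m["t"])@m["R"]
E
python3 - <<'E'
from h import *
P={}
for n in M:
    z=np.load(f"pics/{n}0.npz"); P[n]=cloud(n,z["d"]); P[n][z["d"]==0]=np.nan
def sel(n,lo,hi):
    p=P[n].reshape(-1,3); return p[np.all((p>lo)&(p<hi),1)]
for n in M:
    p=sel(n,(430,100,86),(700,335,104)); print(n,"lid n",len(p),"zmed",np.median(p[:,2]))
    r=cv2.minAreaRect(p[:,:2].astype(np.float32)); print(r)
    h=sel(n,(380,100,70),(440,330,120)); print("handle",len(h),h.min(0),h.max(0),h.mean(0))
    if len(h)>5: print(cv2.fitLine(h[:,:2].astype(np.float32),cv2.DIST_HUBER,0,.01,.01).ravel())
    b=sel(n,(530,-260,112),(640,-150,145)); print("cap",len(b),b.mean(0),b.min(0),b.max(0))
    b=sel(n,(530,-260,20),(640,-150,95)); print("body",len(b),b.mean(0),b.min(0),b.max(0))
    t=sel(n,(300,-600,25),(800,600,400)); 
for a,b in (((228.0,250.1),(262.9,247.1)),): print("handle ends",onz("top",a,90),onz("top",b,90))
print("TL",onz("top",(211.2,173.9),95),"TR",onz("top",(270.9,169.2),95),"BL",onz("top",(214,239.4),95),"hinge blk",onz("top",(241.5,171.5),90))
print("side lid corners",[onz("side",(260+x/4,220+y/4),95).round(0).tolist() for x,y in((485,43),(745,72),(725,298),(450,267)) for x in[x-400]])
print("side handle",[onz("side",(260+x/4,220+y/4),90).round(0).tolist() for x,y in((397,120),(390,253))])
print("clip",tri((308.8,276.7),(193.6,209)),"ptr",tri((330,296),(210,226.8)))
print("coaster",tri((322,176.7),(371.8,193.8)))
E
```

```text
side lid n 4005 zmed 94.23821960399953
((546.8975830078125, 226.11570739746094), (233.26881408691406, 217.3901824951172), 0.05771170184016228)
handle 174 [407.47636049 152.19456096  85.41614646] [439.88557917 275.44224099  97.97015281] [418.28783627 219.16711938  92.82190641]
[ 2.5845585e-02 -9.9966598e-01  4.1578320e+02  2.1624324e+02]
cap 88 [ 585.37098202 -196.96797872  128.40561159] [ 570.51835569 -218.61855471  112.03603368] [ 600.6969947  -185.15529556  138.15073348]
body 207 [ 583.37152421 -182.93890812   57.51179954] [ 561.24808405 -203.50052764   20.24080128] [ 608.665078   -171.34910803   94.33925237]
top lid n 4063 zmed 94.88948472445806
((549.29248046875, 224.59774780273438), (214.5577392578125, 235.63442993164062), 88.89061737060547)
handle 159 [410.74929741 154.80225192  83.91182041] [439.69080039 273.94163696  99.84811104] [420.71984136 215.56287672  93.69651271]
[ 3.4839448e-02 -9.9939293e-01  4.1914139e+02  2.1427194e+02]
cap 95 [ 590.28372562 -200.7956814   133.42672249] [ 575.26652027 -216.61730889  112.59642665] [ 607.33347515 -185.68858743  142.69313979]
body 64 [ 581.61223338 -184.35537966   56.46261983] [ 565.45465344 -209.03920787   22.03214365] [ 612.0536007  -175.89436452   94.91334972]
handle ends [410.48146441 267.17717964  90.        ] [417.30827312 157.65302951  90.        ]
TL [652.48462194 318.62970769  95.        ] TR [663.68532546 128.78303757  95.        ] BL [444.94834471 309.84653835  95.        ] hinge blk [659.0133737  223.21513189  90.        ]
side lid corners [[655.0, 130.0, 95.0], [456.0, 123.0, 95.0], [447.0, 313.0, 95.0], [637.0, 321.0, 95.0]]
side handle [[412.0, 156.0, 90.0], [406.0, 268.0, 90.0]]
clip (array([531.97561471, 340.53992946, 214.7731647 ]), np.float64(2.884123021484031)) ptr (array([480.465661  , 322.1922115 ,  95.20201344]), np.float64(8.338259307937399))
coaster (array([ 583.66832623, -205.89797242,    3.56105459]), np.float64(6.473431185971107))
```

>>> {"op": "jog_arm", "data": {"rows": [1.7,1.75,0,0,0,-0.0355,0,1.7,1.75,0,0,0,-0.0355,0,1.7,1.75,0,0,0,-0.0355,0,1.7,1.75,0,0,0,-0.0355,0,1.7,1.75,0,0,0,-0.0355,0,1.7,1.75,0,0,0,-0.0355,0,1.7,1.75,0,0,0,-0.0355,0,1.7,1.75,0,0,0,-0.0355,0,1.7,1.75,0,0,0,-0.0355,0,1.7,1.75,0,0,0,-0.0355,0,1.7,1.75,0,0,0,-0.0355,0,1.7,1.75,0,0,0,-0.0355,0,1.7,1.75,0,0,0,-0.0355,0,1.7,1.75,0,0,0,-0.0355,0,1.7,1.75,0,0,0,-0.0355,0,1.7,1.75,0,0,0,-0.0355,0,1.7,1.75,0,0,0,-0.0355,0,1.7,1.75,0,0,0,-0.0355,0,1.7,1.75,0,0,0,-0.0355,0,1.7,1.75,0,0,0,-0.0355,0], "newtons": 30}}

```text
clock: 1.77
eef_pos: [509.9, -172.2, 213.2]
eef_rot: [3.142, 0.001, -0.399]
wrist_force: [-0.2, -0.7, -0.3]
finger_gap: 93.9
finger_force: 0.0
```

>>> {"op": "jog_arm", "data": {"rows": [0,0,0,-0.0306,-0.0723,0,0,0,0,0,-0.0306,-0.0723,0,0,0,0,0,-0.0306,-0.0723,0,0,0,0,0,-0.0306,-0.0723,0,0,0,0,0,-0.0306,-0.0723,0,0,0,0,0,-0.0306,-0.0723,0,0,0,0,0,-0.0306,-0.0723,0,0,0,0,0,-0.0306,-0.0723,0,0,0,0,0,-0.0306,-0.0723,0,0,0,0,0,-0.0306,-0.0723,0,0,0,0,0,0,0,0,0]}}

```text
clock: 2.68
eef_pos: [507.7, -172.6, 211.6]
eef_rot: [3.138, -0.785, -0.396]
wrist_force: [0.2, 0.5, 0.3]
finger_gap: 94.1
finger_force: 0.0
```

```bash
cat >> h.py <<'E'
from scipy.spatial.transform import Rotation as Ro
def st(pr=True):
    s=manip.read_state(); R=Ro.from_euler("xyz",s["eef_rot"]).as_matrix()
    if pr:
        print("t",s["clock"],"q",s["joints"].round(3),"\np",s["eef_pos"].round(1),"y",R[:,1].round(3),"z",R[:,2].round(3),"F",s["wrist_force"].round(1),"gap",s["finger_gap"],"f",s["finger_force"])
        print("grasp pt",(s["eef_pos"]-11*R[:,2]).round(1))
    return s,R
E
python3 - <<'E'
from h import *
s,R=st()
im,d=manip.camera("side"); cv2.imwrite("pics/s1.png",im)
E
```

```text
t 2.6833 q [-0.394 -0.061  2.123 -0.016  0.294  1.587] 
p [ 507.7 -172.6  211.6] y [-0.388 -0.922  0.002] z [ 0.651 -0.275 -0.707] F [0.2 0.5 0.3] gap 94.11418555449114 f 0.0
grasp pt [ 500.6 -169.6  219.4]
```

>>> {"op": "jog_arm", "data": {"rows": [0,0.1,-1.3,0,0,0,0,0,0.1,-1.3,0,0,0,0,0,0.1,-1.2,0,0,0,0,0.87,-0.37,-0.94,0,0,0,0,0.87,-0.37,-0.94,0,0,0,0,0.87,-0.37,-0.94,0,0,0,0,0.87,-0.37,-0.94,0,0,0,0,0.87,-0.37,-0.94,0,0,0,0,0.87,-0.37,-0.94,0,0,0,0,0.87,-0.37,-0.94,0,0,0,0,0.87,-0.37,-0.94,0,0,0,0,0.87,-0.37,-0.94,0,0,0,0,0.83,-0.35,-0.94,0,0,0,0,0,0,0,0,0,0,0,0,0,0,0,0,0,0]}}

```text
clock: 3.98
eef_pos: [590.8, -206.9, 87.8]
eef_rot: [3.137, -0.782, -0.396]
wrist_force: [0.1, 0.6, -0.5]
finger_gap: 94.1
finger_force: 0.0
```

Run:
```python
from h import *
s,R=st()
a,d=manip.camera("side");b,d2=manip.camera("top")
cv2.imwrite("pics/s2.png",np.hstack([cv2.resize(a[120:220,270:370],(400,400),interpolation=2),cv2.resize(b[140:240,320:420],(400,400),interpolation=2)]))
```

```text
t 3.9833 q [-0.393  0.363  1.988 -0.608  0.011  2.181] 
p [ 590.8 -206.9   87.8] y [-0.388 -0.921  0.003] z [ 0.649 -0.276 -0.71 ] F [ 0.1  0.6 -0.5] gap 94.11584829582354 f 0.0
grasp pt [ 583.7 -203.9   95.6]
```

View pics/s2.png

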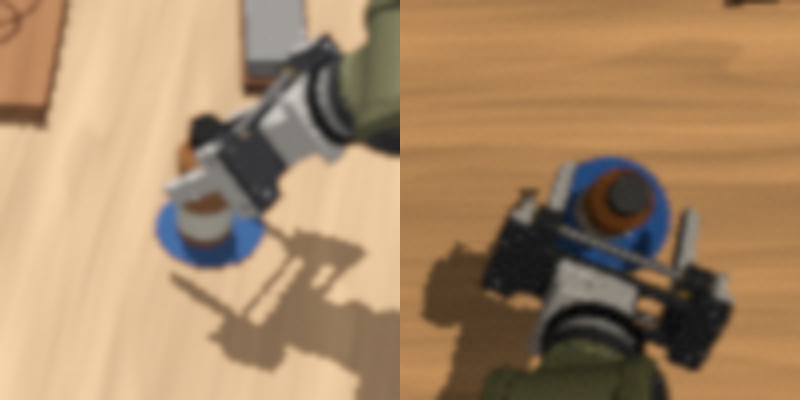

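The picture shows the bottle between the open fingers. In the right panel the fingers are at x=565 and 690 and the bottle at 612. q5 is at its limit because the wrist is straight, so I'll tilt the hand a little more upright before going lower.

>>> {"op": "jog_arm", "data": {"rows": [0,0,0,0.01,0.023,0,0,0,0,0,0.01,0.023,0,0,0,0,0,0.01,0.023,0,0,0,0,0,0.01,0.023,0,0,0,0,0,0.01,0.023,0,0,0,0,0,0.01,0.023,0,0,0,0,0,0.01,0.023,0,0,0,0,0,0,0,0,0,0,0,0,0,0,0,0]}}

```text
clock: 4.83
eef_pos: [590.4, -207.7, 88.9]
eef_rot: [3.135, -0.635, -0.398]
wrist_force: [0.4, -0.8, -0.2]
finger_gap: 94.1
finger_force: 0.0
```

Run:
```python
from h import *
s,R=st()
```

```text
t 4.8333 q [-0.393  0.364  1.9   -0.038  0.244  1.611] 
p [ 590.4 -207.7   88.9] y [-0.391 -0.92   0.005] z [ 0.544 -0.235 -0.805] F [ 0.4 -0.8 -0.2] gap 94.06336936172497 f 0.0
grasp pt [ 584.4 -205.1   97.7]
```

>>> {"op": "jog_arm", "data": {"rows": [0.08,0.1,-0.4,0,0,0,0,0.08,0.1,-0.4,0,0,0,0,0.08,0.1,-0.4,0,0,0,0,0,0,0,0,0,0,0.2,0,0,0,0,0,0,0.3,0,0,0,0,0,0,0.35,0,0,0,0,0,0,0.4,0,0,0,0,0,0,0.45,0,0,0,0,0,0,0.5,0,0,0,0,0,0,0.6,0,0,0,0,0,0,0.7,0,0,0,0,0,0,0.7,0,0,0,0,0,0,0.7,0,0,0,0,0,0,0.7,0,0,0,0,0,0,0.7], "newtons": 30}}

```text
clock: 6.08
eef_pos: [592.7, -204.8, 76.3]
eef_rot: [3.135, -0.634, -0.398]
wrist_force: [-0.6, -1.0, 0.6]
finger_gap: 51.0
finger_force: 29.9
```

Run:
```python
from h import *
s,R=st()
```

```text
t 6.0833 q [-0.385  0.39   1.901 -0.065  0.218  1.645] 
p [ 592.7 -204.8   76.3] y [-0.391 -0.92   0.005] z [ 0.543 -0.236 -0.806] F [-0.6 -1.   0.6] gap 51.033912926899134 f 29.888165099546313
grasp pt [ 586.7 -202.2   85.2]
```

```bash
cat > kin.py <<'E'
import numpy as np
from scipy.optimize import least_squares
S=[(-1.3246,.3004,1.5215,1.3207,169.18,-523.1,212.96),(-.394,-.061,2.123,.294,507.7,-172.6,211.6),(-.393,.364,1.900,.244,590.4,-207.7,88.9),(-.385,.39,1.901,.218,592.7,-204.8,76.3),(-.393,.363,1.988,.011,590.8,-206.9,87.8)]
def fk(x,q2,q3,q5):
    d1,a1,L2,L3,e,d6=x; a=q2+q3; b=a+q5
    return np.array([a1+L2*np.sin(q2)+L3*np.sin(a)+e*np.cos(a)+d6*np.sin(b), d1+L2*np.cos(q2)+L3*np.cos(a)-e*np.sin(a)+d6*np.cos(b)])
def res(x):
    o=[]
    for q1,q2,q3,q5,px,py,pz in S: o+=list(fk(x,q2,q3,q5)-[px*np.cos(q1)+py*np.sin(q1),pz])
    return np.r_[o,.005*(x-[350,0,400,400,0,250])]
X=least_squares(res,[350,0,400,400,0,250]).x
if __name__=="__main__":
    print(X.round(1),np.abs(res(X)[:10]).max())
    def ik(r,z,e,q0=(.2,1.3)):
        f=lambda q: fk(X,q[0],q[1],np.pi/2-e-q[0]-q[1])-[r,z]
        q=least_squares(f,q0); return q.x.round(3),round(np.pi/2-e-q.x.sum(),3),round(2*q.cost,3)
    for e in(-.94,-.6,-.3,0,.15):
        for r,z in((500,300),(500,400),(500,500),(500,600),(600,500),(600,600),(700,600)): print(e,r,z,ik(r,z,e))
E
python3 kin.py
```

```text
[218.    3.  423.1 444.3  39.2 261. ] 0.23782742657870415
-0.94 500 300 (array([-0.205,  1.964]), np.float64(0.752), np.float64(0.0))
-0.94 500 400 (array([-0.245,  1.768]), np.float64(0.988), np.float64(0.0))
-0.94 500 500 (array([-0.228,  1.529]), np.float64(1.21), np.float64(0.0))
-0.94 500 600 (array([-0.159,  1.239]), np.float64(1.431), np.float64(0.0))
-0.94 600 500 (array([0.006, 1.32 ]), np.float64(1.185), np.float64(0.0))
-0.94 600 600 (array([0.073, 1.017]), np.float64(1.421), np.float64(0.0))
-0.94 700 600 (array([0.341, 0.692]), np.float64(1.478), np.float64(0.0))
-0.6 500 300 (array([-0.311,  2.193]), np.float64(0.288), np.float64(0.0))
-0.6 500 400 (array([-0.388,  2.011]), np.float64(0.548), np.float64(0.0))
-0.6 500 500 (array([-0.395,  1.791]), np.float64(0.775), np.float64(0.0))
-0.6 500 600 (array([-0.349,  1.532]), np.float64(0.988), np.float64(0.0))
-0.6 600 500 (array([-0.153,  1.61 ]), np.float64(0.713), np.float64(0.0))
-0.6 600 600 (array([-0.12 ,  1.356]), np.float64(0.935), np.float64(0.0))
-0.6 700 600 (array([0.116, 1.12 ]), np.float64(0.935), np.float64(
[... 864 characters left out ...]
4(-0.211), np.float64(0.0))
0 600 600 (array([-0.261,  1.804]), np.float64(0.028), np.float64(0.0))
0 700 600 (array([-0.019,  1.594]), np.float64(-0.004), np.float64(0.0))
0.15 500 300 (array([0.013, 2.49 ]), np.float64(-1.082), np.float64(0.0))
0.15 500 400 (array([-0.292,  2.403]), np.float64(-0.691), np.float64(0.0))
0.15 500 500 (array([-0.454,  2.25 ]), np.float64(-0.375), np.float64(0.0))
0.15 500 600 (array([-0.509,  2.052]), np.float64(-0.121), np.float64(0.0))
0.15 600 500 (array([-0.17 ,  2.054]), np.float64(-0.463), np.float64(0.0))
0.15 600 600 (array([-0.243,  1.879]), np.float64(-0.214), np.float64(0.0))
0.15 700 600 (array([0.   , 1.663]), np.float64(-0.243), np.float64(0.0))
```

>>> {"op": "jog_arm", "data": {"rows": [0,0,0.8,0,0,0,0.7,0,0,1.5,0,0,0,0.7,0,0,2,0,0,0,0.7,0,0,2.5,0,0,0,0.7,0,0,2.5,0,0,0,0.7,0,0,2.5,0,0,0,0.7,0,0,2.5,0,0,0,0.7,0,0,2.5,0,0,0,0.7,0,0,2.5,0,0,0,0.7,0,0,2.5,0,0,0,0.7,0,0,2.5,0,0,0,0.7,0,0,2.5,0,0,0,0.7,0,0,2.5,0,0,0,0.7,0,0,2.5,0,0,0,0.7,0,0,2.5,0,0,0,0.7,0,0,2.5,0,0,0,0.7,0,0,2.5,0,0,0,0.7,0,0,2.5,0,0,0,0.7,0,0,2.5,0,0,0,0.7,0,0,2,0,0,0,0.7], "newtons": 45}}

```text
clock: 7.75
eef_pos: [591.9, -204.4, 541.5]
eef_rot: [3.135, -0.634, -0.398]
wrist_force: [0.8, 0.8, -2.7]
finger_gap: 51.0
finger_force: 44.9
```

>>> {"op": "jog_arm", "data": {"rows": [0,0,1.2,-0.0202,-0.0479,0,0.7,0,0,1.2,-0.0202,-0.0479,0,0.7,0,0,1.2,-0.0202,-0.0479,0,0.7,0,0,1.2,-0.0202,-0.0479,0,0.7,0,0,1.2,-0.0202,-0.0479,0,0.7,0,0,1.2,-0.0202,-0.0479,0,0.7,0,0,1.2,-0.0202,-0.0479,0,0.7,0,0,1.2,-0.0202,-0.0479,0,0.7,0,0,1.2,-0.0202,-0.0479,0,0.7,0,0,1.2,-0.0202,-0.0479,0,0.7,0,0,1.2,-0.0202,-0.0479,0,0.7,0,0,1.2,-0.0202,-0.0479,0,0.7,0,0,1.2,-0.0202,-0.0479,0,0.7,0,0,1.2,-0.0202,-0.0479,0,0.7,0,0,1.2,-0.0202,-0.0479,0,0.7,0,0,1.2,-0.0202,-0.0479,0,0.7,0,0,1,-0.0202,-0.0479,0,0.7,0,0,1,-0.0202,-0.0479,0,0.7,0,0,0.7,-0.0202,-0.0479,0,0.7,0,0,0.5,-0.0202,-0.0479,0,0.7]}}

```text
clock: 9.42
eef_pos: [592.0, -204.5, 764.0]
eef_rot: [0.003, -1.466, 2.733]
wrist_force: [0.0, -0.5, -1.9]
finger_gap: 51.1
finger_force: 44.9
```

Run:
```python
from h import *
s,R=st()
```

```text
t 9.4167 q [-0.381 -0.176  1.436 -0.115  0.207  1.68 ] 
p [ 592.  -204.5  764. ] y [-0.394 -0.919  0.   ] z [ 0.914 -0.392  0.105] F [ 0.  -0.5 -1.9] gap 51.061123920953214 f 44.862113990820944
grasp pt [ 581.9 -200.2  762.9]
```

>>> {"op": "jog_arm", "data": {"rows": [0,0,0,-0.05,0.0214,-0.0057,0.7,0,0,0,-0.1024,0.0439,-0.0118,0.7,0,0,0,-0.1024,0.0439,-0.0118,0.7,0,0,0,-0.1024,0.0439,-0.0118,0.7,0,0,0,-0.1024,0.0439,-0.0118,0.7,0,0,0,-0.1024,0.0439,-0.0118,0.7,0,0,0,-0.1024,0.0439,-0.0118,0.7,0,0,0,-0.1024,0.0439,-0.0118,0.7,0,0,0,-0.1024,0.0439,-0.0118,0.7,0,0,0,-0.1024,0.0439,-0.0118,0.7,0,0,0,-0.1024,0.0439,-0.0118,0.7,0,0,0,-0.1024,0.0439,-0.0118,0.7,0,0,0,-0.1024,0.0439,-0.0118,0.7,0,0,0,-0.1024,0.0439,-0.0118,0.7]}}

```text
clock: 10.58
eef_pos: [592.3, -204.7, 763.0]
eef_rot: [1.467, -0.054, 1.168]
wrist_force: [-0.2, 0.6, -2.8]
finger_gap: 51.0
finger_force: 44.9
```

>>> {"op": "jog_arm", "data": {"rows": [0,0,0,-0.1024,0.0439,-0.0118,0.7,0,0,0,-0.1024,0.0439,-0.0118,0.7,0,0,0,-0.1024,0.0439,-0.0118,0.7,0,0,0,-0.1024,0.0439,-0.0118,0.7,0,0,0,-0.1024,0.0439,-0.0118,0.7,0,0,0,-0.1024,0.0439,-0.0118,0.7,0,0,0,-0.1024,0.0439,-0.0118,0.7,0,0,0,-0.1024,0.0439,-0.0118,0.7,0,0,0,-0.1024,0.0439,-0.0118,0.7,0,0,0,-0.1024,0.0439,-0.0118,0.7,0,0,0,-0.1024,0.0439,-0.0118,0.7,0,0,0,-0.1024,0.0439,-0.0118,0.7,0,0,0,-0.1024,0.0439,-0.0118,0.7,0,0,0,-0.1024,0.0439,-0.0118,0.7,0,0,0,-0.05,0.0214,-0.0057,0.7,0,0,0,0,0,0,0.7,0,0,0,0,0,0,0.7,0,0,0,0,0,0,0.7,0,0,0,0,0,0,0.7]}}

```text
clock: 12.17
eef_pos: [592.5, -204.8, 763.2]
eef_rot: [0.076, 1.462, -0.328]
wrist_force: [-0.1, 0.1, -2.0]
finger_gap: 51.0
finger_force: 44.9
```

Run:
```python
from h import *
s,R=st()
a,d=manip.camera("side");b,d2=manip.camera("top")
print(proj("side",s["eef_pos"]),proj("top",s["eef_pos"]))
cv2.imwrite("pics/s3.png",np.hstack([a[0:300,200:500],b[50:350,250:550]]))
```

```text
t 12.1667 q [-0.381 -0.175  1.44  -0.12   0.199 -1.447] 
p [ 592.5 -204.8  763.2] y [0.393 0.919 0.008] z [ 0.914 -0.392  0.108] F [-0.1  0.1 -2. ] gap 51.03893488983917 f 44.86461432650685
grasp pt [ 582.5 -200.5  762. ]
[322.53478187 -55.341504  ] [449.38097754 140.34547464]
```

View pics/s3.png

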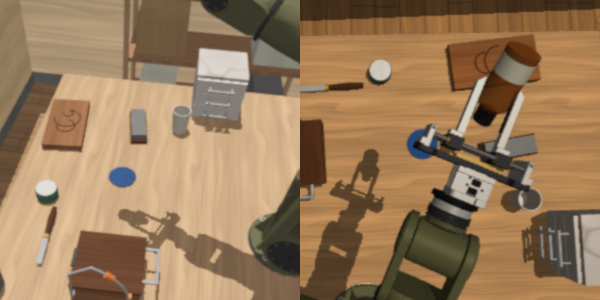

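The right panel shows the bottle inverted, base at (520,55) and cap at (482,118), pointing towards the robot and down. By the kinematics it is about 42° below level. Now I'll reverse the motion and measure the bare coaster.

>>> {"op": "jog_arm", "data": {"rows": [0,0,0,0.05,-0.0214,0.0057,0.7,0,0,0,0.1024,-0.0439,0.0118,0.7,0,0,0,0.1024,-0.0439,0.0118,0.7,0,0,0,0.1024,-0.0439,0.0118,0.7,0,0,0,0.1024,-0.0439,0.0118,0.7,0,0,0,0.1024,-0.0439,0.0118,0.7,0,0,0,0.1024,-0.0439,0.0118,0.7,0,0,0,0.1024,-0.0439,0.0118,0.7,0,0,0,0.1024,-0.0439,0.0118,0.7,0,0,0,0.1024,-0.0439,0.0118,0.7,0,0,0,0.1024,-0.0439,0.0118,0.7,0,0,0,0.1024,-0.0439,0.0118,0.7,0,0,0,0.1024,-0.0439,0.0118,0.7,0,0,0,0.1024,-0.0439,0.0118,0.7]}}

```text
clock: 13.43
eef_pos: [592.6, -204.8, 763.2]
eef_rot: [1.465, 0.046, 1.158]
wrist_force: [0.6, 0.1, -2.8]
finger_gap: 51.1
finger_force: 44.9
```

>>> {"op": "jog_arm", "data": {"rows": [0,0,0,0.1024,-0.0439,0.0118,0.7,0,0,0,0.1024,-0.0439,0.0118,0.7,0,0,0,0.1024,-0.0439,0.0118,0.7,0,0,0,0.1024,-0.0439,0.0118,0.7,0,0,0,0.1024,-0.0439,0.0118,0.7,0,0,0,0.1024,-0.0439,0.0118,0.7,0,0,0,0.1024,-0.0439,0.0118,0.7,0,0,0,0.1024,-0.0439,0.0118,0.7,0,0,0,0.1024,-0.0439,0.0118,0.7,0,0,0,0.1024,-0.0439,0.0118,0.7,0,0,0,0.1024,-0.0439,0.0118,0.7,0,0,0,0.1024,-0.0439,0.0118,0.7,0,0,0,0.1024,-0.0439,0.0118,0.7,0,0,0,0.1024,-0.0439,0.0118,0.7,0,0,0,0.05,-0.0214,0.0057,0.7]}}

```text
clock: 14.68
eef_pos: [592.6, -204.8, 763.2]
eef_rot: [-0.066, -1.468, 2.802]
wrist_force: [-0.3, -0.4, -2.5]
finger_gap: 50.8
finger_force: 44.9
```

>>> {"op": "jog_arm", "data": {"rows": [0,0,-0.5,0.0202,0.0479,0,0.7,0,0,-0.7,0.0202,0.0479,0,0.7,0,0,-1,0.0202,0.0479,0,0.7,0,0,-1,0.0202,0.0479,0,0.7,0,0,-1.2,0.0202,0.0479,0,0.7,0,0,-1.2,0.0202,0.0479,0,0.7,0,0,-1.2,0.0202,0.0479,0,0.7,0,0,-1.2,0.0202,0.0479,0,0.7,0,0,-1.2,0.0202,0.0479,0,0.7,0,0,-1.2,0.0202,0.0479,0,0.7,0,0,-1.2,0.0202,0.0479,0,0.7,0,0,-1.2,0.0202,0.0479,0,0.7,0,0,-1.2,0.0202,0.0479,0,0.7,0,0,-1.2,0.0202,0.0479,0,0.7,0,0,-1.2,0.0202,0.0479,0,0.7,0,0,-1.2,0.0202,0.0479,0,0.7,0,0,-1.2,0.0202,0.0479,0,0.7,0,0,-1.2,0.0202,0.0479,0,0.7,0,0,-1.2,0.0202,0.0479,0,0.7,0,0,-1.2,0.0202,0.0479,0,0.7]}}

```text
clock: 16.35
eef_pos: [592.6, -204.8, 538.9]
eef_rot: [3.135, -0.631, -0.399]
wrist_force: [0.0, 0.6, -2.4]
finger_gap: 51.5
finger_force: 44.9
```

>>> {"op": "jog_arm", "data": {"rows": [0,0,-2.5,0,0,0,0.7,0,0,-2.5,0,0,0,0.7,0,0,-2.5,0,0,0,0.7,0,0,-2.5,0,0,0,0.7,0,0,-2.5,0,0,0,0.7,0,0,-2.5,0,0,0,0.7,0,0,-2.5,0,0,0,0.7,0,0,-2.5,0,0,0,0.7,0,0,-2.5,0,0,0,0.7,0,0,-2.5,0,0,0,0.7,0,0,-2.5,0,0,0,0.7,0,0,-2.5,0,0,0,0.7,0,0,-2.5,0,0,0,0.7,0,0,-2.5,0,0,0,0.7,0,0,-2.5,0,0,0,0.7,0,0,-2,0,0,0,0.7,0,0,-2,0,0,0,0.7,0,0,-1.5,0,0,0,0.7,0,0,0,0,0,0,0.7,0,0,0,0,0,0,0.7]}}

```text
clock: 18.02
eef_pos: [592.7, -204.8, 109.0]
eef_rot: [3.135, -0.633, -0.398]
wrist_force: [0.4, 0.4, -2.2]
finger_gap: 51.2
finger_force: 44.9
```

Run:
```python
from h import *
s,R=st()
for n in M:
    im,d=manip.camera(n); np.savez(f"pics/{n}4.npz",im=im,d=d)
    if n=="side": a=im
    else: b=im
    bl,k=blobs(im,(95,120,40),(130,255,255)); 
    e=cv2.fitEllipse(cv2.convexHull(cv2.findNonZero(k))); print(n,bl,e,onz(n,e[0],5))
    P=cloud(n,d).reshape(-1,3); hsv=cv2.cvtColor(im,cv2.COLOR_BGR2HSV).reshape(-1,3)
    q=(P[:,0]>540)&(P[:,0]<640)&(P[:,1]>-260)&(P[:,1]<-150)
    lab=P[q&(P[:,2]>30)&(P[:,2]<80)]; print(" body",len(lab),lab.min(0).round(),lab.max(0).round())
    cap=P[q&(P[:,2]>135)&(P[:,2]<165)&(hsv[:,2]<60)]; print(" cap",len(cap),cap.min(0).round(),cap.max(0).round()) if len(cap) else 0
cv2.imwrite("pics/s4.png",np.hstack([cv2.resize(a[120:220,270:370],(400,400),interpolation=2),cv2.resize(b[140:240,320:420],(400,400),interpolation=2)]))
```

```text
t 18.0167 q [-0.385  0.331  1.885 -0.049  0.294  1.628] 
p [ 592.7 -204.8  109. ] y [-0.391 -0.92   0.005] z [ 0.543 -0.235 -0.806] F [ 0.4  0.4 -2.2] gap 51.24136251362598 f 44.85134596936405
grasp pt [ 586.7 -202.2  117.9]
side [(array([322.3, 178.5]), [310, 170, 25, 16, 247])] ((322.0294494628906, 176.7412567138672), (16.929471969604492, 24.349687576293945), 91.30870056152344) [ 580.07374431 -204.19126471    5.        ]
 body 111 [ 561. -198.   37.] [ 608. -175.   80.]
 cap 1 [ 589. -199.  164.] [ 589. -199.  164.]
top [(array([371.8, 180.4]), [371, 180, 3, 2, 5]), (array([362.4, 185.5]), [360, 182, 6, 7, 24]), (array([378.8, 200.2]), [375, 199, 8, 4, 18])] ((371.2530822753906, 192.6356964111328), (25.127370834350586, 26.282150268554688), 97.96731567382812) [ 590.80164451 -203.84350616    5.        ]
 body 9 [ 566. -208.   59.] [ 574. -186.   78.]
 cap 18 [ 546. -221.  141.] [ 603. -188.  165.]
```

View pics/s4.png

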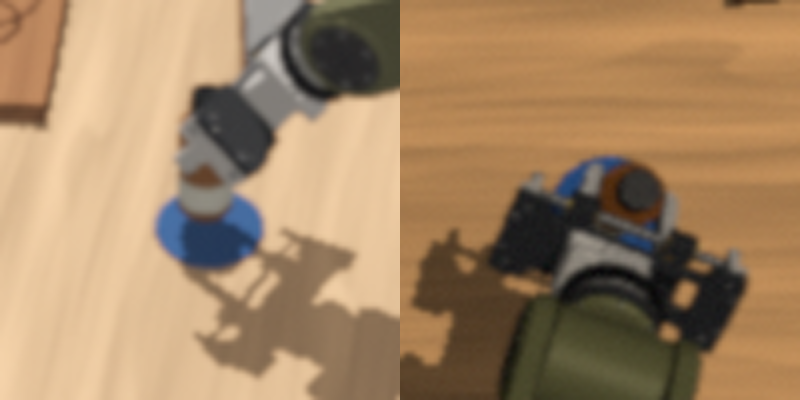

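The left panel shows the bottle upright about 33 mm above the coaster and about 1 px off its centre. I'll shift it slightly and lower it.

>>> {"op": "jog_arm", "data": {"rows": [-0.1,-0.05,-0.6,0,0,0,0.7,-0.1,-0.05,-0.6,0,0,0,0.7,-0.1,-0.05,-0.6,0,0,0,0.7,-0.1,-0.05,-0.6,0,0,0,0.7,0,0,-0.5,0,0,0,0.7,0,0,-0.15,0,0,0,0.7,0,0,-0.1,0,0,0,0.7,0,0,-0.05,0,0,0,0.7,0,0,-0.05,0,0,0,0.7,0,0,0,0,0,0,0.7], "newtons": 20}}

```text
clock: 18.95
eef_pos: [588.8, -206.8, 76.9]
eef_rot: [3.135, -0.634, -0.398]
wrist_force: [0.2, 1.3, -3.4]
finger_gap: 51.7
finger_force: 19.9
```

Run:
```python
from h import *
s,R=st()
```

```text
t 18.95 q [-0.392  0.383  1.909 -0.046  0.216  1.62 ] 
p [ 588.8 -206.8   76.9] y [-0.391 -0.92   0.005] z [ 0.543 -0.236 -0.806] F [ 0.2  1.3 -3.4] gap 51.658788820658536 f 19.912883893121034
grasp pt [ 582.8 -204.2   85.8]
```

>>> {"op": "jog_arm", "data": {"rows": [0,0,-0.04,0,0,0,0.7,0,0,-0.04,0,0,0,0.7,0,0,-0.02,0,0,0,0.7,0,0,0,0,0,0,0.7], "newtons": 10}}

```text
clock: 19.28
eef_pos: [589.0, -207.0, 76.3]
eef_rot: [3.135, -0.635, -0.398]
wrist_force: [0.2, 1.4, 2.5]
finger_gap: 51.7
finger_force: 10.0
```

>>> {"op": "jog_arm", "data": {"rows": [0,0,0,0,0,0,0.44,0,0,0,0,0,0,0.42,0,0,0,0,0,0,0.38,0,0,0,0,0,0,0.3,0,0,0,0,0,0,0.15,0,0,0,0,0,0,0,0,0,0,0,0,0,0,0,0,0,0,0,0,0]}}

```text
clock: 19.95
eef_pos: [588.6, -206.8, 75.7]
eef_rot: [3.135, -0.633, -0.398]
wrist_force: [0.4, -0.5, -0.9]
finger_gap: 88.1
finger_force: 0.0
```

Run:
```python
from h import *
s,R=st()
a,d=manip.camera("side");b,d2=manip.camera("top")
cv2.imwrite("pics/s5.png",np.hstack([cv2.resize(a[120:220,270:370],(400,400),interpolation=2),cv2.resize(b[140:240,320:420],(400,400),interpolation=2)]))
```

```text
t 19.95 q [-0.392  0.385  1.91  -0.046  0.214  1.621] 
p [ 588.6 -206.8   75.7] y [-0.391 -0.92   0.005] z [ 0.543 -0.235 -0.806] F [ 0.4 -0.5 -0.9] gap 88.12553065194635 f 0.0
grasp pt [ 582.6 -204.2   84.6]
```

View pics/s5.png

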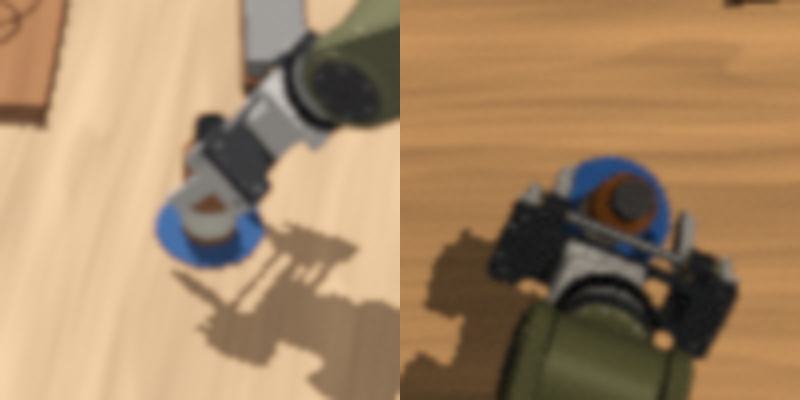

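The bottle stands upright and released on the coaster, as both panels show. Next I retreat and move to the lid handle.

>>> {"op": "jog_arm", "data": {"rows": [-0.72,0.31,1.07,0,0,0,0,-0.72,0.31,1.07,0,0,0,0,-0.72,0.31,1.07,0,0,0,0,-0.72,0.31,1.07,0,0,0,0,-0.72,0.31,1.07,0,0,0,0,-0.72,0.31,1.07,0,0,0,0,-0.72,0.31,1.07,0,0,0,0,-0.72,0.31,1.07,0,0,0,0,-0.72,0.31,1.07,0,0,0,0,-0.72,0.31,1.07,0,0,0,0,-0.72,0.31,1.07,0,0,0,0,-0.72,0.31,1.07,0,0,0,0,0,0,1.2,0.031,0.0729,0,0,0,0,1.2,0.031,0.0729,0,0,0,0,1.2,0.031,0.0729,0,0,0,0,1.2,0.031,0.0729,0,0,0,0,1.2,0.031,0.0729,0,0,0,0,1.2,0.031,0.0729,0,0,0,0,1.2,0.031,0.0729,0,0,0,0,1.2,0.031,0.0729,0,0]}}

```text
clock: 21.72
eef_pos: [502.2, -169.6, 301.2]
eef_rot: [3.137, 0.003, -0.399]
wrist_force: [-0.7, 0.7, 0.4]
finger_gap: 94.1
finger_force: 0.0
```

>>> {"op": "jog_arm", "data": {"rows": [-0.45,1.91,-0.5,0,0,0.101,0,-0.45,1.91,-0.5,0,0,0.101,0,-0.45,1.91,-0.5,0,0,0.101,0,-0.45,1.91,-0.5,0,0,0.101,0,-0.45,1.91,-0.5,0,0,0.101,0,-0.45,1.91,-0.5,0,0,0.101,0,-0.45,1.91,-0.5,0,0,0.101,0,-0.45,1.91,-0.5,0,0,0.101,0,-0.45,1.91,-0.5,0,0,0.101,0,-0.45,1.91,-0.5,0,0,0.101,0,-0.45,1.91,-0.5,0,0,0.101,0,-0.45,1.91,-0.5,0,0,0.101,0,-0.45,1.91,-0.5,0,0,0.101,0,-0.45,1.91,-0.5,0,0,0.101,0,-0.45,1.91,-0.5,0,0,0.101,0,-0.45,1.91,-0.5,0,0,0.101,0,-0.45,1.91,-0.5,0,0,0.101,0,-0.45,1.91,-0.5,0,0,0.101,0,-0.45,1.91,-0.5,0,0,0.101,0,-0.45,1.91,-0.5,0,0,0.101,0]}}

```text
clock: 23.38
eef_pos: [411.9, 213.3, 200.0]
eef_rot: [3.137, 0.0, 1.626]
wrist_force: [-0.3, -0.2, -0.4]
finger_gap: 94.0
finger_force: 0.0
```

Run:
```python
from h import *
s,R=st()
for n in M:
    im,d=manip.camera(n); np.savez(f"pics/{n}6.npz",im=im,d=d)
    P=cloud(n,d).reshape(-1,3)
    q=P[np.all((P>(530,-260,112))&(P<(640,-150,145)),1)]; print(n,"cap",q.min(0).round(),q.max(0).round())
    if n=="side": a=im
    else: b=im
```

```text
t 23.3833 q [ 0.4    0.117  1.774 -0.002  1.246  0.345] 
p [411.9 213.3 200. ] y [0.998 0.056 0.004] z [ 0.004  0.    -1.   ] F [-0.3 -0.2 -0.4] gap 93.99925202428008 f 0.0
grasp pt [411.8 213.3 211. ]
side cap [ 568. -223.  112.] [ 598. -187.  139.]
top cap [ 572. -220.  112.] [ 601. -186.  141.]
```

>>> {"op": "jog_arm", "data": {"rows": [0,0,0,0,0,0,0.62,0,0,0,0,0,0,0.62,0,0,0,0,0,0,0.62,0,0,0,0,0,0,0.62,0,0,0,0,0,0,0.62,0,0,0,0,0,0,0.62,0,0,-1.5,0,0,0,0.62,0,0,-1.5,0,0,0,0.62,0,0,-1.5,0,0,0,0.62,0,0,-1.5,0,0,0,0.62], "newtons": 25}}

```text
clock: 24.32
eef_pos: [412.3, 212.2, 139.6]
eef_rot: [3.137, 0.0, 1.621]
wrist_force: [0.7, 0.5, -0.5]
finger_gap: 36.1
finger_force: 0.0
```

Run:
```python
from h import *
s,R=st()
a,d=manip.camera("side");b,d2=manip.camera("top")
cv2.imwrite("pics/s7.png",np.hstack([cv2.resize(a[210:330,260:380],(400,400),interpolation=2),cv2.resize(b[160:280,180:300],(400,400),interpolation=2)]))
```

```text
t 24.3167 q [ 0.397  0.187  1.845 -0.002  1.105  0.348] 
p [412.3 212.2 139.6] y [0.999 0.05  0.004] z [ 0.004  0.    -1.   ] F [ 0.7  0.5 -0.5] gap 36.117598434213456 f 0.0
grasp pt [412.3 212.2 150.6]
```

View pics/s7.png

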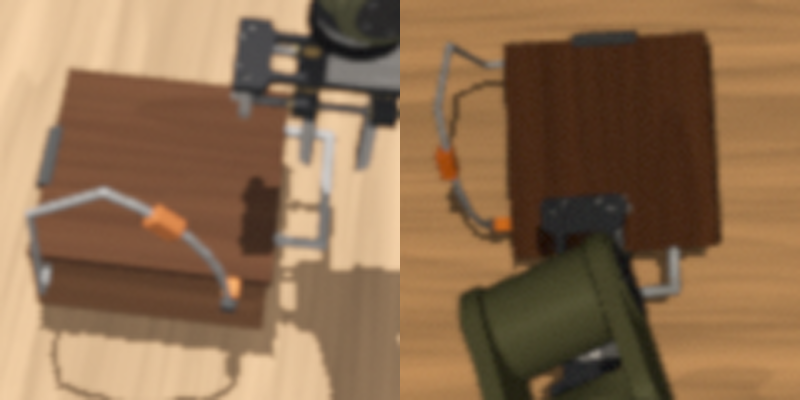

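The left panel shows the fingers straddling the bar: tips at x=307 and 363, bar at about 328. Descending and closing now.

>>> {"op": "jog_arm", "data": {"rows": [0.1,0,-1.2,0,0,0,0.62,0,0,-1.2,0,0,0,0.62,0,0,-1.2,0,0,0,0.62,0,0,-1.2,0,0,0,0.62,0,0,-0.8,0,0,0,0.62,0,0,-0.4,0,0,0,0.62,0,0,0,0,0,0,0.7,0,0,0,0,0,0,0.75,0,0,0,0,0,0,0.8,0,0,0,0,0,0,0.85,0,0,0,0,0,0,0.9,0,0,0,0,0,0,0.95,0,0,0,0,0,0,1,0,0,0,0,0,0,1,0,0,0,0,0,0,1,0,0,0,0,0,0,1]}}

```text
clock: 25.75
eef_pos: [414.6, 212.6, 80.9]
eef_rot: [3.134, -0.001, 1.621]
wrist_force: [8.4, 0.1, -2.4]
finger_gap: 9.3
finger_force: 25.0
```

Run:
```python
from h import *
s,R=st()
```

```text
t 25.75 q [ 0.396  0.277  1.892 -0.003  0.965  0.347] 
p [414.6 212.6  80.9] y [0.999 0.05  0.008] z [ 0.008  0.001 -1.   ] F [ 8.4  0.1 -2.4] gap 9.31972794273499 f 25.006962418556213
grasp pt [414.5 212.6  91.9]
```

>>> {"op": "jog_arm", "data": {"rows": [0.14,0,1,0,0,0,1,0.04,0,1,0,0,0,1,0.12,0,0.99,0,0,0,1,0.12,0.01,0.99,0,0,0,1,0.2,0.01,0.98,0,0,0,1,0.2,0.01,0.98,0,0,0,1,0.285,0.015,0.96,0,0,0,1,0.285,0.015,0.96,0,0,0,1,0.36,0.02,0.93,0,0,0,1,0.36,0.02,0.93,0,0,0,1,0.44,0.02,0.9,0,0,0,1,0.44,0.02,0.9,0,0,0,1,0.51,0.025,0.86,0,0,0,1,0.51,0.025,0.86,0,0,0,1,0.58,0.03,0.81,0,0,0,1,0.58,0.03,0.81,0,0,0,1,0,0,0,0,0,0,1,0,0,0,0,0,0,1], "newtons": 35}}

```text
clock: 27.25
eef_pos: [463.7, 214.5, 229.7]
eef_rot: [3.141, 0.001, 1.621]
wrist_force: [-17.2, -6.0, 6.2]
finger_gap: 9.2
finger_force: 35.0
```

```bash
cat > look.py <<'E'
from h import *
import sys
s,R=st(); g=s["eef_pos"]-11*R[:,2]
print("theta from z",np.arcsin((g[2]-91.9)/242))
C={}
for n in M:
    im,d=manip.camera(n); C[n]=im; b,k=blobs(im,(3,150,110),(16,255,255)); print(n,[x for x in b if (150<x[0][0]<240 and 140<x[0][1]<240 if n=="top" else 280<x[0][0]<350 and 240<x[0][1]<310)])
h=np.array([657.2,224.7,90]) if 0 else np.array([653.2,224.4,90])
ux=np.array([.9988,.05,0]);uy=np.array([-.05,.9988,0])
for t in (.66,.745,.825,.9):
    P=h-170*np.cos(t)*ux+114*uy+np.array([0,0,170*np.sin(t)]); print(t,"pred ptr",proj("side",P).round(1),proj("top",P).round(1))
cv2.imwrite(sys.argv[1],np.hstack([cv2.resize(C["side"][210:310,260:360],(400,400),interpolation=2),cv2.resize(C["top"][160:260,170:270],(400,400),interpolation=2)]))
E
python3 look.py pics/s8.png
```

```text
t 27.25 q [ 3.620e-01  2.000e-01  1.607e+00 -1.000e-03  1.335e+00  3.120e-01] 
p [463.7 214.5 229.7] y [0.999 0.051 0.   ] z [ 0.    -0.001 -1.   ] F [-17.2  -6.    6.2] gap 9.192366774174433 f 34.99023288488388
grasp pt [463.7 214.5 240.7]
theta from z 0.6623151235364781
side [(array([311.4, 275.6]), [302, 271, 18, 11, 110])]
top [(array([193.6, 208.7]), [190, 204, 8, 11, 68]), (array([201.4, 214.2]), [199, 212, 6, 6, 31])]
0.66 pred ptr [316.2 278.7] [198.7 216.3]
0.745 pred ptr [312.5 276.1] [197.5 212.9]
0.825 pred ptr [308.7 273.8] [196.4 209.3]
0.9 pred ptr [304.8 271.6] [195.5 205.8]
```

View pics/s8.png

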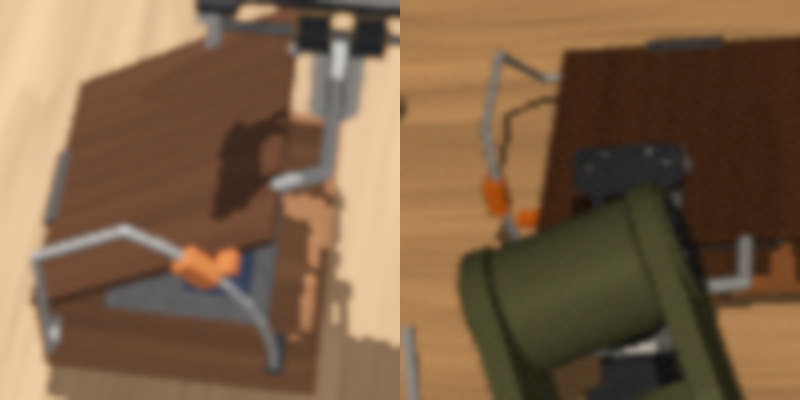

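The pointer is just below the clip. In the right panel it is at (528,218) and the clip at (496,196). The top view gives about 0.79 rad for the clip and the side view about 0.84, so I'll go to about 0.81 and ease the x stress.

>>> {"op": "jog_arm", "data": {"rows": [0,0,0.2,0,0,0,1,0.15,0.01,0.27,0,0,0,1,0.24,0.01,0.27,0,0,0,1,0.24,0.01,0.27,0,0,0,1,0.24,0.01,0.27,0,0,0,1,0.24,0.01,0.27,0,0,0,1,0.24,0.01,0.27,0,0,0,1,0.24,0.01,0.27,0,0,0,1,0.24,0.01,0.27,0,0,0,1,0.24,0.01,0.27,0,0,0,1,0,0,0,0,0,0,1,0,0,0,0,0,0,1,0,0,0,0,0,0,1]}}

```text
clock: 28.43
eef_pos: [485.4, 215.4, 255.4]
eef_rot: [3.139, 0.001, 1.621]
wrist_force: [-5.3, -5.6, -3.0]
finger_gap: 9.1
finger_force: 35.0
```

```bash
python3 look.py pics/s9.png
```

```text
t 28.4333 q [ 0.35   0.227  1.515 -0.002  1.397  0.299] 
p [485.4 215.4 255.4] y [0.999 0.05  0.003] z [ 0.003 -0.001 -1.   ] F [-5.3 -5.6 -3. ] gap 9.065617679551819 f 34.98789846897125
grasp pt [485.4 215.4 266.4]
theta from z 0.8051232888321487
side [(array([309.6, 274.4]), [304, 267, 11, 15, 100])]
top [(array([193.5, 206.7]), [190, 204, 11, 7, 39])]
0.66 pred ptr [316.2 278.7] [198.7 216.3]
0.745 pred ptr [312.5 276.1] [197.5 212.9]
0.825 pred ptr [308.7 273.8] [196.4 209.3]
0.9 pred ptr [304.8 271.6] [195.5 205.8]
```

View pics/s9.png

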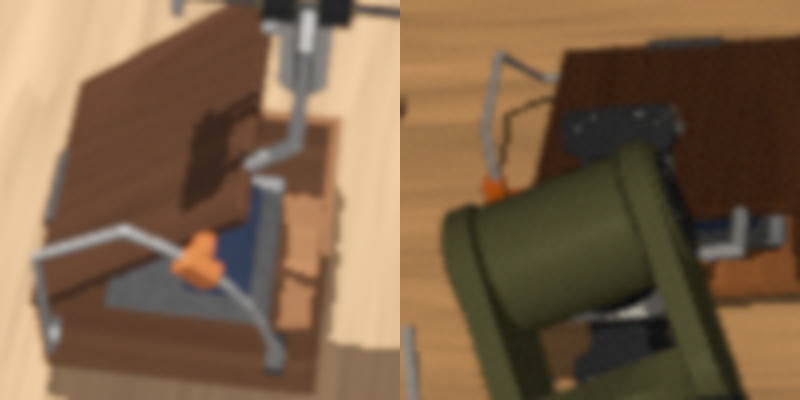

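The left panel shows the pointer at (206,240) running into the clip centre at about (198,264), perhaps 4 mm low. I'll make a small raise and then hand in.

>>> {"op": "jog_arm", "data": {"rows": [0.17,0,0.17,0,0,0,1,0.17,0,0.17,0,0,0,1,0,0,0,0,0,0,1,0,0,0,0,0,0,1,0,0,0,0,0,0,1,0,0,0,0,0,0,1,0,0,0,0,0,0,1,0,0,0,0,0,0,1,0,0,0,0,0,0,1,0,0,0,0,0,0,1]}}

```text
clock: 29.37
eef_pos: [488.8, 215.5, 258.8]
eef_rot: [3.139, 0.001, 1.621]
wrist_force: [-5.2, -5.7, -2.9]
finger_gap: 9.0
finger_force: 35.0
```

```bash
python3 look.py pics/s10.png; python3 -c "
from h import *
im,d=manip.camera('side');P=cloud('side',d).reshape(-1,3)
q=P[np.all((P>(530,-260,112))&(P<(640,-150,145)),1)];print(q.min(0).round(),q.max(0).round())
print(manip.sign_off())"
```

```text
t 29.3667 q [ 0.347  0.232  1.501 -0.002  1.406  0.297] 
p [488.8 215.5 258.8] y [0.999 0.05  0.003] z [ 0.003 -0.001 -1.   ] F [-5.2 -5.7 -2.9] gap 9.043625991055237 f 34.993212819099426
grasp pt [488.8 215.5 269.8]
theta from z 0.8260451771302117
side [(array([309.3, 274.4]), [304, 266, 11, 16, 96])]
top [(array([192.7, 205.9]), [190, 204, 7, 5, 25])]
0.66 pred ptr [316.2 278.7] [198.7 216.3]
0.745 pred ptr [312.5 276.1] [197.5 212.9]
0.825 pred ptr [308.7 273.8] [196.4 209.3]
0.9 pred ptr [304.8 271.6] [195.5 205.8]
[ 580. -212.  113.] [ 598. -184.  137.]
the job is handed in; nothing more can be done
None
```

I inverted the bottle once, set it back upright on its coaster and let go. I handed the job in with the lid held in the fingers at about 0.826 rad, level with the clip by my measurements (tolerance about ±0.08 rad); the hand-in gave no verdict.

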